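# Lid two tea caddies by size and lift one outer cap off its sealed inner lid

## Task

Two look-alike double-lidded tea caddies stand open: match each lid set by size to its caddy and lower it gently, cap and inner lid together, until it is fully home. Then open the larger one for the seal check: with its set home, turn its wooden cap about a quarter turn to free it from the inner lid and lift the cap alone straight up by about 10 cm, leaving the inner lid seated undisturbed in the neck and the smaller caddy closed. Finish while still holding that cap level and steady in the air above its caddy, and push none of the other things on the board about.

Things in the scene. Friction and masses are not known exactly. Their poses are not given: they have to be found in the camera images.
- caddy_large: large tea caddy: round grey-green glazed stoneware jar, body 92 mm across, 0.8 kg, standing upright, loose, open at the start. Origin: centre of its underside, z up its axis; its yaw does not matter. Flat shoulder 78 mm above the origin, from which the neck rises 17 mm. A seated cap's origin is 78 mm above this origin, a seated inner lid's 83 mm.
- caddy_small: small tea caddy: round grey-green glazed stoneware jar, body 74 mm across, 0.6 kg, standing upright, loose, open at the start. Origin: centre of its underside, z up its axis; its yaw does not matter. Flat shoulder 66 mm above the origin, from which the neck rises 17 mm. A seated cap's origin is 66 mm above this origin, a seated inner lid's 71 mm.
- caddy_large_neck (a point): centre of the neck's rim of the large caddy, on its axis: round neck, 56 mm across outside, 48 mm bore, 17 mm high. The inner lid rests on this rim with its stopper in the bore; the cap goes over the neck and rests on the shoulder.
- caddy_small_neck (a point): centre of the neck's rim of the small caddy, on its axis: round neck, 38 mm across outside, 30 mm bore, 17 mm high. The inner lid rests on this rim with its stopper in the bore; the cap goes over the neck and rests on the shoulder.
- cap_large: outer cap of the large lid set: dark wooden round cap 87 mm across, hollow below, at the start rim down on the board with the inner lid hanging inside. Origin: centre of the lower edge of its rim, z up; flat top 35 mm above it. Cap and inner lid weigh 0.23 kg together (varies by a fifth). Set home, its rim rests on the caddy's shoulder, 78 mm above the caddy's origin.
- cap_small: outer cap of the small lid set: dark wooden round cap 69 mm across, hollow below, at the start rim down on the board with the inner lid hanging inside. Origin: centre of the lower edge of its rim, z up; flat top 35 mm above it. Cap and inner lid weigh 0.16 kg together (varies by a fifth). Set home, its rim rests on the caddy's shoulder, 66 mm above the caddy's origin.
- cap_large_grip (a point): middle of the upright light wooden bar grip on top of the large cap, 49 mm above the cap's origin. The bar runs along the cap's x axis: 46 mm long, 14 mm thick (along y), from 35 to 63 mm above the cap's origin. Take it from above across its thickness.
- cap_small_grip (a point): middle of the upright light wooden bar grip on top of the small cap, 49 mm above the cap's origin. The bar runs along the cap's x axis: 46 mm long, 14 mm thick (along y), from 35 to 63 mm above the cap's origin. Take it from above across its thickness.
- cap_large_lug (a point): one of two brass bayonet lugs (at +x and -x) inside the large cap. They carry the inner lid's ears while the two are in line: then lifting the cap lifts both. Set home, the ears stand 3 mm clear of the lugs. There, turning the cap 50 to 130 degrees either way (no end stops) frees it to be lifted straight off; friction and weight keep the inner lid.
- inner_lid_large: inner lid of the large set, hidden in the cap at first: white disc, 22 mm high, conical pale stopper below (44 mm wide at its top, 34 at its foot, 12 deep), two ears along x (73 mm over both), brass button on top. Origin: centre of the stopper's foot, z up. Hangs 2 mm above the cap's origin, up to 3 mm off centre; seated, 83 mm above the caddy's origin.
- inner_lid_small: inner lid of the small set, hidden in the cap at first: white disc, 22 mm high, conical pale stopper below (26 mm wide at its top, 16 at its foot, 12 deep), two ears along x (55 mm over both), brass button on top. Origin: centre of the stopper's foot, z up. Hangs 2 mm above the cap's origin, up to 3 mm off centre; seated, 71 mm above the caddy's origin.
- tally_counter: light metal hand tally counter with a finger ring, 52 x 68 x 25 mm; a bystander, to be left where it is. Origin: centre of its underside.
- stamp: wooden hand stamp, 28 x 34 x 62 mm; a bystander, to be left where it is. Origin: centre of its underside.
- label_roll: white roll of labels standing on end, 64 mm across, 40 mm high; a bystander, to be left where it is. Origin: centre of its underside.
- slip_jar: jar of white slip with black lid, 61 mm across, 78 mm high; a bystander, to be left where it is. Origin: centre of its underside.
- mini_pot_5: small cream glazed sample pot, 58 mm wide, 46 mm high; a bystander, to be left where it is. Origin: centre of its underside.
Things that resemble listed ones, but are neither listed nor needed, are in the scene too. Leave any pink look-alike of the cap_small alone.

How it is judged:
On the way, in this order (a step that is already met when the one before it is completed fails the run):
1. both lid sets are fully home on the caddies of their size, cap and inner lid (z of cap_small in the frame of caddy_small between 0.063 and 0.069 m and horizontal distance between cap_small and caddy_small below 0.006 m and angle between each of cap_small, cap_large's own z axis and vertical below 0.07 rad and z of inner_lid_small in the frame of caddy_small between 0.068 and 0.073 m and horizontal distance between inner_lid_small and caddy_small below 0.004 m and angle between each of inner_lid_small, inner_lid_large's own z axis and vertical below 0.06 rad and angle between each of caddy_small, caddy_large's own z axis and vertical below 0.05 rad and z of cap_large in the frame of caddy_large between 0.075 and 0.081 m and horizontal distance between cap_large and caddy_large below 0.006 m and z of inner_lid_large in the frame of caddy_large between 0.08 and 0.085 m and horizontal distance between inner_lid_large and caddy_large below 0.004 m), for 0.2 s.
2. the large cap is raised at least 30 mm off its caddy while its inner lid stays seated (z of inner_lid_large in the frame of caddy_large between 0.08 and 0.085 m and horizontal distance between inner_lid_large and caddy_large below 0.004 m and angle between inner_lid_large's own z axis and vertical below 0.06 rad and angle between caddy_large's own z axis and vertical below 0.05 rad and z of cap_large in the frame of caddy_large above 0.108 m), for 0.2 s.
At the end, for the whole second after the job is handed in: Gripper holds the large cap still, level (0.2 rad), over 60 mm above its caddy's shoulder, within 80 mm of its axis. Large inner lid seated (2 mm of depth, 4 mm of axis). Small caddy closed by its own cap (3 mm of depth, 6 mm of axis) and inner lid, untouched. Caddies upright (z of cap_small in the frame of caddy_small between 0.063 and 0.069 m and horizontal distance between cap_small and caddy_small below 0.006 m and angle between cap_small's own z axis and vertical below 0.07 rad and z of inner_lid_small in the frame of caddy_small between 0.068 and 0.073 m and horizontal distance between inner_lid_small and caddy_small below 0.004 m and angle between each of inner_lid_small, inner_lid_large's own z axis and vertical below 0.06 rad and angle between each of caddy_small, caddy_large's own z axis and vertical below 0.05 rad and z of inner_lid_large in the frame of caddy_large between 0.08 and 0.085 m and horizontal distance between inner_lid_large and caddy_large below 0.004 m and z of cap_large in the frame of caddy_large above 0.138 m and horizontal distance between cap_large and caddy_large below 0.08 m and angle between cap_large's own z axis and vertical below 0.2 rad and linear speed of cap_large below 0.03 m/s and contact force between the fingers and cap_large above 1 N and contact force between cap_large and caddy_large below 0.05 N and contact force between cap_large and inner_lid_large below 0.05 N and linear speed of each of inner_lid_large, cap_small below 0.02 m/s and contact force between the fingers and cap_small below 0.05 N); the arm keeps its last pose, push and grip.
It fails at once if the large cap is turned loose from its inner lid, or the inner lid is raised by a cap already turned, while that inner lid is not seated in its caddy (angle between the x axis of cap_large and the x axis of inner_lid_large, either way round above 0.8 rad and z of inner_lid_large in the frame of caddy_large above 0.09 m).
It fails at once if the small cap is turned loose from its inner lid, or the inner lid is raised by a cap already turned, while that inner lid is not seated in its caddy (angle between the x axis of cap_small and the x axis of inner_lid_small, either way round above 0.8 rad and z of inner_lid_small in the frame of caddy_small above 0.078 m).
It fails at once if a caddy is tipped or pushed more than 40 mm away (angle between any of caddy_large, caddy_small's own z axis and vertical above 0.3 rad or distance of any of caddy_large, caddy_small from where it was at the start of the episode above 0.04 m).
It fails at once if a lid is banged or pressed on its caddy with more than 60 N (contact force between any of cap_large, inner_lid_large and caddy_large above 60 N or contact force between any of cap_small, inner_lid_small and caddy_small above 60 N).
It fails at once if a bystander is pushed more than 30 mm away (distance of any of tally_counter, stamp, label_roll, slip_jar, mini_pot_5 from where it was at the start of the episode above 0.03 m).
It also fails if it takes over 54 s, if anything falls off the work surface, if the arm or the gripper's body presses on something with over 40 N, if the wrist force passes 120 N, or if a joint passes its speed limit or range.

## Robot

A 6-joint arm with a two-finger parallel gripper is mounted at the origin on a cart in front of the work surface, level with it; the furniture and walls round the work are solid. World frame = base frame: x ahead of the robot, y to its left, z up, the work surface at z = 0. Lengths are in m, angles in rad, forces in N, time in s.
With the tool pointing down it reaches from about 0.35 to 0.775 m from the base axis. Payload 5.5 kg.
Tool frame: the origin (TCP) lies between the finger pads; the fingertips stand 19 mm ahead of it and the grasp point (between the pads) is the TCP; y points along the fingers, x is the direction in which the jaws open and shut, and the axes are right-handed (so a half turn about y gives the same grasp; the last joint's range is limited). The gripper opens to 85 mm and grips with 20 to 120 N. Pads are 22 mm wide; open, the fingers measure 114 mm over their backs; the gripper's body (76 mm by 85 mm) begins 54 mm behind the grasp point. The pads swing forward as they close: fully open they stand 13 mm farther back than shut.
Start: joints at [-1.324, 0.313, 0.046, 1.304, 0, 1.431], TCP at [0.217, -0.533, 0.228] pointing down, gripper open.
Joint ranges: [-2.76, 2.76], [-0.86, 1.69], [-1.03, 1.26], [-2.2, 2.34], [-1.47, 1.5], [-3.14, 3.14]. Speed limits (rad/s): [2.57, 2.57, 3.14, 3.14, 3.14, 3.14].

## Interface

Orientations are given as a unit quaternion [x, y, z, w].
In Python, from workcell import * gives the robot as it stands.
- The arm moves only by the shell command python3 -m creep 'ROWS' [OPENING]. ROWS is text: rows parted by semicolons, each of 6 numbers parted by spaces: the shift along the tool's x, y, z as a fraction of full scale, then the turn, a rotation vector about the tool's x, y, z as a fraction of full scale. A call has 1 to 5 rows; each row shifts and turns the pose as measured when the row begins, along the tool's axes as they then stand; what a row does not reach is not made up. Full scale, the value 1, is 20 mm for a shift and pi rad for a turn. A row lasts 1/10 s, in which the tool goes at most 50 mm and 8.59 degrees, less where a joint would pass 70% of its speed; a pose out of reach is approached as far as the arm can. A call with a number of a shift or a turn outside -1 to 1 is refused whole. A call with a gripper value outside its range is refused whole. OPENING is the gripper's target within -1 to 1 (shut at 1, half-way at 0, fully open at -1), set as the call begins (- or left out, the last holds). The fingers move at their own pace and stop on an object; the grip force is fixed at half the most. Time passes only in rows, so rows that do not move let the fingers close. It gives the time, the measured TCP pose, the force and the opening at its end, in the units of the state.
- read_state(): the state, without advancing time (a new reading comes with each control period).
- snapshot(name): name is "scene" or "side" or "wrist"; returns a dict with "image" (400x640x3 uint8, blue, green, red), "fov_y" (degrees; the focal length in pixels is half the picture's height over the tangent of half this angle, whatever the lens; pixels are square), "cx", "cy" (the principal point, pixels), "R" (3x3) and "t" (3): a world point X has camera coordinates R X + t. Camera axes: x right, y down, z forward; pixel columns grow to the right and rows downward; lengths in m; the calibration is good to about 2 mm. The wrist camera is an equidistant fisheye: a pixel r from the principal point sees the ray r / f radians off the axis. A picture is of the moment at which its call begins. There is no depth.
- job_done(): hands the job in, once; it reports no verdict.
Trained networks look in a picture, given as the dict that the camera call returned (one of the last four; its "shot" number tells which), for a name from the list of things; names that differ only in an ending like _2 or _b are one class to them, and where a whole thing is asked for, a point or a joint stands for the part that bears it (a point fixed in the world has none). Each returns a list of dicts, best first, with "confidence" (0 to 1); they miss things now and then, are a little off and sometimes report something else, mostly with a low value. They report only what shows in the picture. A call takes as long as a camera call. They do not tell look-alikes from the thing itself.
- masks_of(picture, thing): "region" (400x640 bool, what is visible of it) and "location" ([column, row] in pixels, amid what is visible of it).
The state is a dict: "clock": time; "joint_pos": joint angles; "qvel": joint speeds; "tau": joint torques, N m; "ee_pos": TCP position; "tool_rot": TCP orientation; "contact_force": force on the tool from outside, world axes, zero at the start; "moment": the same for the moment, N m; "gripper_width": finger opening in m.
Only numpy, scipy, OpenCV 4.12 (cv2) and the standard library are available. Lean on these libraries where they do the work, as an engineer would, in place of code of your own. Each camera call takes 0.05 s, during which the arm holds its last target. There are 200 camera calls.

## Working session

There is one attempt and no reset: what is moved stays moved. The work goes in short steps, Python scripts to look and compute and a shell command to move; the robot and the scene stay as the last step left them, time stands still between calls to the robot, and variables do not carry over. Pictures are saved under pics/ and viewed, about 8 in all and at most 12, crops included, and the job is handed in when it is done.

```bash
mkdir -p pics; ls
cat > h.py <<'E'
from workcell import *
import numpy as np, cv2
from scipy.spatial.transform import Rotation as Ro
def ray(p,px):
    u,v=px; R=np.array(p["R"]);t=np.array(p["t"]); f=200/np.tan(np.radians(p["fov_y"])/2)
    return R,t,f,(u-p["cx"]),(v-p["cy"])
def at_z(p,px,z,fish=False):
    R,t,f,a,b=ray(p,px)
    if fish:
        r=np.hypot(a,b)+1e-9; th=r/f; d=np.array([np.sin(th)*a/r,np.sin(th)*b/r,np.cos(th)])
    else: d=np.array([a/f,b/f,1])
    d=R.T@d; c=-R.T@t
    return c+d*(z-c[2])/d[2]
E
python3 - <<'E'
from h import *
s=read_state(); print({k:np.round(v,3) for k,v in s.items()})
ims=[]
for n in ["scene","side","wrist"]:
    p=snapshot(n); ims.append(p["image"]); fi=n=="wrist"
    cv2.imwrite(f"pics/{n}0.png",p["image"])
    print(n,"cam",np.round(-np.array(p["R"]).T@p["t"],3),p["fov_y"])
    for th,z in [("caddy_large",.04),("caddy_small",.04),("cap_large",.02),("cap_small",.02),("cap_large_grip",.05),("tally_counter",.01),("stamp",.03),("label_roll",.02),("slip_jar",.04),("mini_pot_5",.02)]:
        for m in masks_of(p,th):
            if m["confidence"]>.2: 
                ys,xs=np.nonzero(m["region"])
                print(th,round(m["confidence"],2),np.round(m["location"]),(xs.min(),xs.max(),ys.min(),ys.max()) if len(xs) else 0,np.round(at_z(p,m["location"],z,fi),3))
E
```

```text
pics
{'clock': np.float64(0.0), 'joint_pos': array([-1.324,  0.314,  0.045,  1.304,  0.   ,  1.431]), 'qvel': array([-0.001, -0.   , -0.   , -0.   ,  0.001,  0.   ]), 'tau': array([-1.0000e-03, -4.8063e+01,  2.9853e+01,  1.9000e-02, -0.0000e+00,
        0.0000e+00]), 'ee_pos': array([ 0.217, -0.532,  0.227]), 'tool_rot': array([-0.586,  0.395, -0.394,  0.587]), 'contact_force': array([0.264, 0.346, 0.105]), 'moment': array([-0.005, -0.018,  0.003]), 'gripper_width': np.float64(0.085)}
scene cam [0.055 0.703 0.562] 51.28708175003831
caddy_large 0.61 [241. 204.] (np.int64(219), np.int64(266), np.int64(176), np.int64(227)) [0.623 0.29  0.04 ]
caddy_small 0.91 [326. 158.] (np.int64(311), np.int64(342), np.int64(140), np.int64(178)) [0.617 0.028 0.04 ]
cap_large 0.74 [325. 231.] (np.int64(301), np.int64(345), np.int64(211), np.int64(255)) [0.455 0.219 0.02 ]
cap_small 0.9 [356. 302.] (np.int64(342), np.int64(374), np.int64(278), np.int64(323)) [0.302 0.318 0.02 ]
cap_small 0.89 [385. 258.] (np.int64(368), np.int64(407), np.int64(231), np.int64(276)) [0.323 0.2   0.02 ]
cap_small 0.64 [378
[... 2323 characters left out ...]
0.01 ]
tally_counter 0.73 [389. 224.] (np.int64(382), np.int64(405), np.int64(214), np.int64(237)) [0.698 0.178 0.01 ]
stamp 0.91 [334. 293.] (np.int64(329), np.int64(345), np.int64(276), np.int64(304)) [ 0.513 -0.041  0.03 ]
stamp 0.43 [276. 175.] (np.int64(270), np.int64(292), np.int64(166), np.int64(190)) [0.44  0.418 0.03 ]
stamp 0.33 [372. 260.] (np.int64(355), np.int64(390), np.int64(240), np.int64(281)) [0.615 0.04  0.03 ]
slip_jar 0.83 [324. 168.] (np.int64(314), np.int64(334), np.int64(151), np.int64(183)) [0.577 0.416 0.04 ]
mini_pot_5 0.77 [389. 226.] (np.int64(382), np.int64(404), np.int64(215), np.int64(237)) [0.693 0.161 0.02 ]
wrist cam [ 0.295 -0.502  0.374] 65.70646984690485
```

View pics/scene0.png

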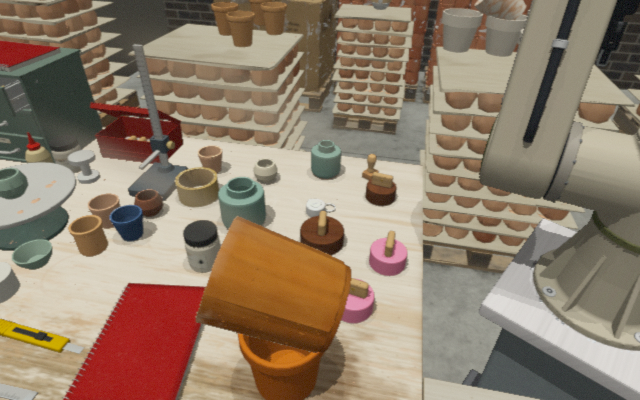

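View pics/side0.png

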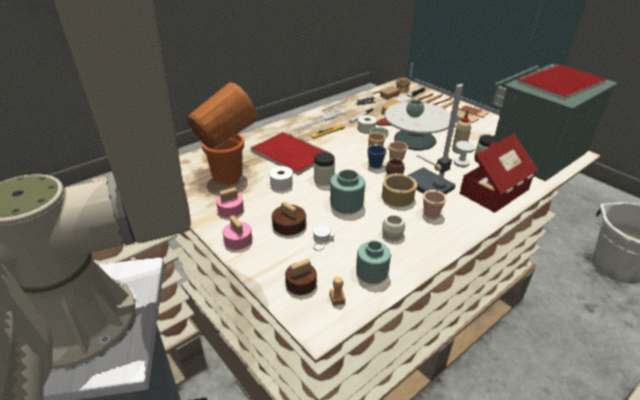

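The scene and side views agree. The dark small cap is at scene (380,190) ≈ (0.46,0.02), with the stamp right behind it, and the dark large cap at (322,232) ≈ (0.45,0.22). The small caddy is at (326,158) ≈ (0.617,0.03) and the large caddy at (241,204) ≈ (0.62,0.30). The two pink caps are decoys.

```bash
cat >> h.py <<'E'
def plan(target, yaw=None):
    "shift in tool axes, units of 20mm; yaw = wanted tool-x azimuth (mod pi)"
    s=read_state(); M=Ro.from_quat(s["tool_rot"]).as_matrix()
    d=M.T@(np.array(target)-s["ee_pos"])/.02
    az=np.arctan2(M[1,0],M[0,0]); 
    out=[round(s["clock"],2),np.round(s["ee_pos"],4),"az",round(np.degrees(az),1),"tilt",np.round(M[:,1],3),"j6",round(s["joint_pos"][5],2),"units",np.round(d,2)]
    if yaw is not None:
        dy=(yaw-az+np.pi/2)%np.pi-np.pi/2; out+=["dyaw",round(np.degrees(dy),1),"as y-turn frac",round(-dy/np.pi,3)]
    print(*out)
E
python3 - <<'E'
from h import *
M=Ro.from_quat(read_state()["tool_rot"]).as_matrix(); print(np.round(M,3))
plan([.5,.12,.3])
E
```

```text
[[ 0.377  0.     0.926]
 [-0.926 -0.     0.377]
 [ 0.    -1.    -0.   ]]
1.65 [ 0.2169 -0.5326  0.2276] az -67.8 tilt [ 0. -0. -1.] j6 1.43 units [-24.88  -3.62  25.42]
```

```bash
python3 -m creep '-1 -.4 1 0 -.047 0; -.8 -.4 1 0 -.047 0; -.6 -.4 1 0 -.047 0; -.4 -.4 1 0 -.047 0; -.25 -.4 1 0 -.047 0' -1
python3 -m creep '-.1 -.4 1 0 -.047 0; .1 -.4 1 0 -.047 0; .3 -.4 1 0 -.047 0; .4 -.4 1 0 0 0; .4 0 1 0 0 0'
python3 -m creep '.4 0 1 0 0 0; .4 0 1 0 0 0; .4 0 1 0 0 0; .4 0 1 0 0 0; .4 0 1 0 0 0'
python3 -c "
from h import *
plan([.53,.08,.30],0)"
```

```text
clock: 2.15
ee_pos: [0.2587, -0.4191, 0.2666]
tool_rot: [-0.69, 0.152, -0.151, 0.691]
contact_force: [1.2, -0.4, 0.1]
gripper_width: 0.0855
clock: 2.65
ee_pos: [0.298, -0.3183, 0.3017]
tool_rot: [0.707, 0.008, -0.007, -0.707]
contact_force: [0.4, -0.0, 0.6]
gripper_width: 0.0851
clock: 3.15
ee_pos: [0.3371, -0.2135, 0.303]
tool_rot: [0.708, 0.008, -0.006, -0.706]
contact_force: [-0.4, 0.0, 0.2]
gripper_width: 0.0855
3.15 [ 0.3371 -0.2135  0.303 ] az 1.1 tilt [ 0.003 -0.003 -1.   ] j6 0.78 units [ 9.93  0.13 14.48] dyaw -1.1 as y-turn frac 0.006
```

```bash
python3 -m creep '.7 0 1 0 0 0; .7 0 1 0 0 0; .7 0 1 0 0 0; .7 0 1 0 0 0; .7 0 1 0 0 0' >/dev/null
python3 -m creep '.7 0 1 0 0 0; .7 0 1 0 0 0; .7 0 1 0 0 0; .7 0 1 0 0 0; .7 0 1 0 0 0' >/dev/null
python3 -m creep '.7 0 1 0 0 0; .7 0 1 0 0 0; .7 0 1 0 0 0; .7 0 1 0 0 0; 0 0 0 0 0 0'
python3 - <<'E'
from h import *
plan([.53,.08,.30],0)
p=snapshot("wrist"); cv2.imwrite("pics/w1.png",p["image"]); np.save("w1.npy",p,allow_pickle=True)
print(np.round(-np.array(p["R"]).T@p["t"],3),np.round(p["R"],2))
for th,z in [("caddy_large",.05),("caddy_small",.05),("cap_large",.03),("cap_small",.03)]:
  for m in masks_of(p,th):
    if m["confidence"]>.2: 
      ys,xs=np.nonzero(m["region"])
      print(th,round(m["confidence"],2),np.round(m["location"]),(xs.min(),xs.max(),ys.min(),ys.max()),np.round(at_z(p,m["location"],z,True),3))
E
```

```text
clock: 4.65
ee_pos: [0.5348, 0.0856, 0.3047]
tool_rot: [0.709, 0.011, -0.005, -0.705]
contact_force: [-0.1, -0.6, 0.3]
gripper_width: 0.0855
4.65 [0.5348 0.0856 0.3047] az 1.3 tilt [ 0.01  -0.006 -1.   ] j6 1.56 units [-0.25  0.23 -0.28] dyaw -1.3 as y-turn frac 0.007
[0.532 0.169 0.451] [[ 1.    0.02  0.01]
 [ 0.02 -0.94  0.33]
 [ 0.02 -0.33 -0.94]]
caddy_large 0.97 [382.  14.] (np.int64(344), np.int64(421), np.int64(0), np.int64(45)) [0.615 0.281 0.05 ]
caddy_small 0.69 [375. 195.] (np.int64(344), np.int64(400), np.int64(167), np.int64(226)) [0.617 0.036 0.05 ]
cap_large 0.72 [259.  54.] (np.int64(225), np.int64(291), np.int64(21), np.int64(83)) [0.456 0.225 0.03 ]
cap_large 0.25 [262. 193.] (np.int64(237), np.int64(285), np.int64(169), np.int64(219)) [0.457 0.029 0.03 ]
cap_small 0.92 [174.  90.] (np.int64(150), np.int64(199), np.int64(63), np.int64(109)) [0.331 0.182 0.03 ]
cap_small 0.7 [167.  11.] (np.int64(141), np.int64(191), np.int64(0), np.int64(29)) [0.317 0.302 0.03 ]
cap_small 0.59 [263. 195.] (np.int64(238), np.int64(284), np.int64(169), np.int64(219)) [0.459 0.026 0.03 ]
```

View pics/w1.png

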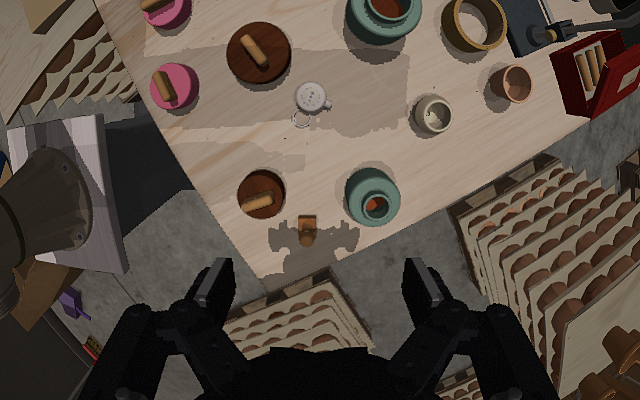

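Wrist view: small cap bar at about (258,203), running roughly +20° in the world; large cap bar at (255,52), roughly -50°. Necks are at (376,206) and (388,5), and the stamp is at (307,230). Next I'll measure the bars.

```bash
cat >> h.py <<'E'
def bar(p,box,z=.06,save=None):
    x0,x1,y0,y1=box; im=cv2.GaussianBlur(p["image"],(3,3),0)[y0:y1,x0:x1]; r=im[:,:,2].astype(int); g=im[:,:,1].astype(int)
    m=((r>105)&(r-im[:,:,0]>35)&(g<r-15)).astype(np.uint8)
    n,l,st,c=cv2.connectedComponentsWithStats(m)
    k=1+np.argmax(st[1:,4]); cn=cv2.findContours((l==k).astype(np.uint8),0,2)[0][0][:,0]+[x0,y0]
    w=np.array([at_z(p,q,z,True)[:2] for q in cn],np.float32)
    rc=cv2.minAreaRect(w*1000); b=cv2.boxPoints(rc); e=[b[1]-b[0],b[2]-b[1]]; L=max(e,key=np.linalg.norm)
    print("bar px",st[k],"ctr",np.round(rc[0],1),"size",np.round(rc[1],1),"az",round(np.degrees(np.arctan2(L[1],L[0])),1))
    if save: o=p["image"].copy(); cv2.drawContours(o,[cn],-1,(0,255,0),1); cv2.imwrite(save,o[y0:y1,x0:x1])
E
python3 - <<'E'
from h import *
p=np.load("w1.npy",allow_pickle=True).item()
bar(p,(240,284,172,217)); bar(p,(230,288,24,82))
E
```

```text
bar px [  0  24  32  21 280] ctr [450.7  21.8] size [51.5 16.9] az 30.0
bar px [ 11  11  24  27 260] ctr [452.6 229.3] size [11.1 42. ] az -52.4
```

```bash
python3 -m creep '-.8 .5 -.6 0 -.047 0; -.9 .5 -.46 0 -.047 0; -.94 .5 -.33 0 -.047 0; -1 .5 -.18 0 -.047 0; -1 .5 -.04 0 -.047 0' -.3 >/dev/null
python3 -m creep '0 .6 0 0 -.047 0; 0 .6 0 0 -.047 0; 0 .6 0 0 -.047 0; 0 .6 0 0 -.047 0; 0 .6 0 0 -.047 0'
python3 -m creep '0 .6 0 0 -.047 0; 0 .6 0 0 -.047 0; 0 .6 0 0 -.047 0;0 0 0 0 0 0'
python3 - <<'E'
from h import *
plan([.452,.022,.12],np.radians(115))
p=snapshot("wrist"); cv2.imwrite("pics/w2.png",p["image"]); np.save("w2.npy",p,allow_pickle=True)
for th,z in [("cap_small",.03)]:
  for m in masks_of(p,th):
    if m["confidence"]>.2: 
      ys,xs=np.nonzero(m["region"])
      print(th,round(m["confidence"],2),np.round(m["location"]),(xs.min(),xs.max(),ys.min(),ys.max()),np.round(at_z(p,m["location"],z,True),3))
      bar(p,(xs.min(),xs.max(),ys.min(),ys.max()))
E
```

```text
clock: 5.9
ee_pos: [0.4481, 0.0109, 0.1955]
tool_rot: [0.519, 0.49, -0.485, -0.505]
contact_force: [-0.3, -0.3, -0.2]
gripper_width: 0.0557
clock: 6.3
ee_pos: [0.4458, 0.0077, 0.1581]
tool_rot: [0.398, 0.59, -0.589, -0.383]
contact_force: [-0.2, 0.4, -0.2]
gripper_width: 0.0556
6.3 [0.4458 0.0077 0.1581] az 112.9 tilt [ 0.019 -0.01  -1.   ] j6 -0.56 units [ 0.57  1.9  -0.54] dyaw 2.1 as y-turn frac -0.012
cap_small 0.6 [588. 184.] (np.int64(560), np.int64(614), np.int64(154), np.int64(212)) [0.31  0.305 0.03 ]
bar px [   0    0   54   58 1062] ctr [312.4 271.1] size [69.2 88.4] az -67.9
cap_small 0.58 [334. 200.] (np.int64(298), np.int64(369), np.int64(159), np.int64(235)) [0.454 0.024 0.03 ]
bar px [ 29  30  17  46 579] ctr [453.7  23.8] size [41.6 12.3] az 21.7
cap_small 0.56 [519. 152.] (np.int64(488), np.int64(560), np.int64(115), np.int64(184)) [0.329 0.179 0.03 ]
bar px [  16    0   56   69 2517] ctr [325.6 173.4] size [69.1 71.3] az -57.8
```

View pics/w2.png

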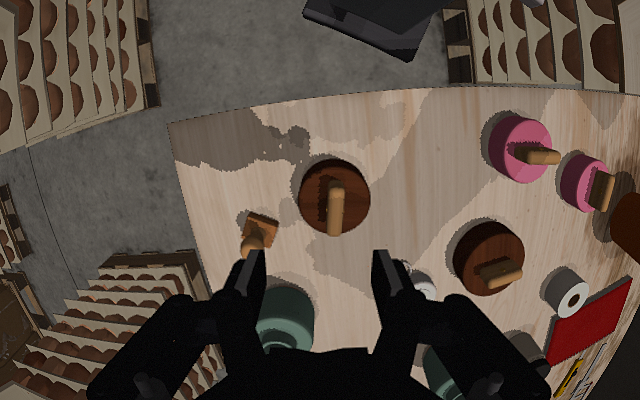

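Wrist view: the small cap bar is at (336,208) between the jaws, clear of the stamp (258,232). Fit: bar centre (0.454, 0.024), azimuth 21.7°.

```bash
cat >> h.py <<'E'
def go(target,yawdeg=None):
    s=read_state(); M=Ro.from_quat(s["tool_rot"]).as_matrix()
    az=np.degrees(np.arctan2(M[1,0],M[0,0])); y=az if yawdeg is None else az+((yawdeg-az+90)%180-90); y=np.radians(y)
    D=np.array([[np.cos(y),0,-np.sin(y)],[np.sin(y),0,np.cos(y)],[0,-1,0]])
    print(round(s["clock"],2),"pos",np.round(s["ee_pos"],4),"az",round(az,1),"tilt",np.round(M[:,1],3),"j6",round(s["joint_pos"][5],2),"F",np.round(s["contact_force"],1),"w",round(s["gripper_width"],4),
     "\n SHIFT",np.round(M.T@(np.array(target)-s["ee_pos"])/.02,2),"TURN",np.round(Ro.from_matrix(M.T@D).as_rotvec()/np.pi,4))
E
python3 -c "
from h import *
go([.454,.024,.075],111.7)"
```

```text
6.4 pos [0.4469 0.0077 0.1595] az 112.7 tilt [ 0.021 -0.01  -1.   ] j6 -0.55 F [0.4 0.8 0.7] w 0.0553 
 SHIFT [ 0.69  4.22 -0.58] TURN [ 0.0049  0.0055 -0.0055]
```

```bash
python3 -m creep '.35 .7 -.3 .0049 .0055 -.0055; .35 .7 -.28 0 0 0; 0 .8 0 0 0 0; 0 .8 0 0 0 0; 0 .8 0 0 0 0' >/dev/null
python3 - <<'E'
from h import *
go([.454,.024,.058],111.7)
p=snapshot("wrist"); np.save("w3.npy",p,allow_pickle=True)
for m in masks_of(p,"cap_small"):
  ys,xs=np.nonzero(m["region"])
  if m["confidence"]>.2: print(np.round(m["location"])); bar(p,(xs.min(),xs.max(),ys.min(),ys.max()),.062)
E
```

```text
6.9 pos [0.4591 0.0234 0.0891] az 110.6 tilt [ 0.014 -0.002 -1.   ] j6 -0.48 F [-0.2  0.2  0.8] w 0.0552 
 SHIFT [0.13 1.55 0.25] TURN [ 0.0041 -0.0063 -0.0022]
[553. 142.]
bar px [  23    0   67   82 3313] ctr [326.9 169.6] size [62.2 76.7] az -59.5
[323. 205.]
bar px [  0  86  30  18 387] ctr [475.1   8.3] size [12.4 18.9] az -68.4
[622. 174.]
bar px [ 21   0  24  68 765] ctr [320.1 257.9] size [67.2 37.1] az 34.0
```

```bash
python3 -m creep '.13 .8 .25 .0041 -.006 -.0022; 0 .8 0 0 0 0; 0 0 0 0 0 0' >/dev/null
python3 - <<'E'
from h import *
go([.454,.024,.058],111.7)
p=snapshot("wrist"); cv2.imwrite("pics/w4.png",p["image"][130:400,150:500])
E
```

```text
7.3 pos [0.453  0.0237 0.0565] az 111.6 tilt [-0.002  0.    -1.   ] j6 -0.5 F [-0.2 -0.1 -0.7] w 0.0553 
 SHIFT [-0.01 -0.08 -0.05] TURN [-0.0005 -0.0007  0.0002]
```

View pics/w4.png

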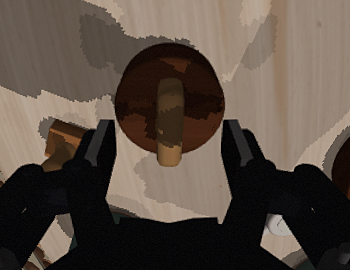

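```bash
python3 -m creep '0 -.17 0 0 0 0; 0 0 0 0 0 0; 0 0 0 0 0 0; 0 0 0 0 0 0; 0 0 0 0 0 0' 1
python3 -c "
from h import *
go([.454,.024,.058],111.7)"
```

```text
clock: 7.85
ee_pos: [0.4555, 0.0234, 0.0639]
tool_rot: [0.399, 0.585, -0.584, -0.397]
contact_force: [0.5, -0.1, -0.1]
gripper_width: 0.0002
7.85 pos [0.4555 0.0234 0.0639] az 111.6 tilt [ 0.003 -0.001 -1.   ] j6 -0.5 F [ 0.5 -0.1 -0.1] w 0.0002 
 SHIFT [0.06 0.3  0.06] TURN [ 0.001  -0.0008 -0.0006]
```

Run:
```python
from h import *
p=snapshot("wrist"); cv2.imwrite("pics/w5.png",p["image"][130:400,150:500])
f=200/np.tan(np.radians(p["fov_y"])/2)
s=read_state(); M=Ro.from_quat(s["tool_rot"]).as_matrix()
for n,X in [("tcp",s["ee_pos"]),("tip",s["ee_pos"]+.019*M[:,1]),("bartop",np.array([.4537,.0238,.063]))]:
    c=np.array(p["R"])@X+p["t"]; th=np.arctan2(np.hypot(c[0],c[1]),c[2]); print(n,np.round(np.array([p["cx"],p["cy"]])+f*th*c[:2]/np.hypot(c[0],c[1])-[150,130]))
print(np.round(-np.array(p["R"]).T@p["t"],3))
```

```text
tcp [170. 127.]
tip [170. 112.]
bartop [172. 124.]
[ 0.377 -0.008  0.21 ]
```

View pics/w5.png

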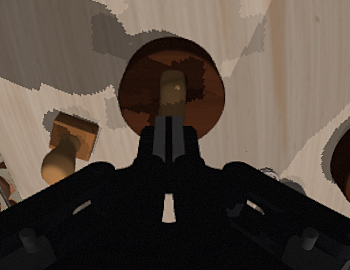

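The grip closed on nothing (width 0). I need to see from outside why.

Run:
```python
from h import *
a=snapshot("scene");b=snapshot("side")
A=cv2.resize(a["image"][120:245,310:435],(400,400),interpolation=2);B=cv2.resize(b["image"][210:335,250:375],(400,400),interpolation=2)
cv2.imwrite("pics/c6.png",np.hstack([A,B]))
s=read_state()
for p,o in ((a,(310,120)),(b,(250,210))):
  f=200/np.tan(np.radians(p["fov_y"])/2)
  for X in ([.4537,.0238,.063],[.4537,.0238,.0],s["ee_pos"]-[0,0,.019]):
    c=np.array(p["R"])@X+p["t"]; print(np.round((np.array([p["cx"],p["cy"]])+f*c[:2]/c[2]-o)*3.2))
for p in (a,b):
  for m in masks_of(p,"cap_small"): print(round(m["confidence"],2),np.round(m["location"]))
```

```text
[235. 173.]
[225. 246.]
[230. 194.]
[163. 169.]
[164. 236.]
[166. 189.]
0.93 [379. 191.]
0.81 [390. 256.]
0.74 [357. 303.]
0.97 [303. 280.]
0.91 [230. 202.]
0.61 [349. 188.]
0.59 [239. 234.]
```

View pics/c6.png

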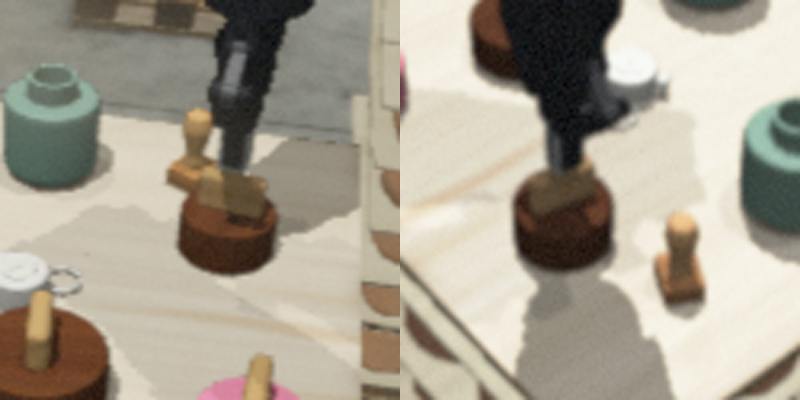

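The outside views show the shut fingertips resting on top of the bar. So the tips sit about as high as the reported TCP, not 19 mm below it, and I must grasp about 18 mm deeper, watching the force. The cap itself hasn't moved.

```bash
python3 -m creep '0 -.8 0 0 0 0; 0 0 0 0 0 0; 0 0 0 0 0 0' 0
python3 - <<'E'
from h import *
go([.4535,.0238,.058],111.7)
p=snapshot("side")
B=cv2.resize(p["image"][210:335,250:375],(400,400),interpolation=2); 
p=snapshot("wrist"); cv2.imwrite("pics/c7.png",np.hstack([B,cv2.resize(p["image"][130:330,220:420],(400,400))]))
E
```

```text
clock: 8.4
ee_pos: [0.4545, 0.0235, 0.079]
tool_rot: [0.398, 0.585, -0.585, -0.397]
contact_force: [-0.3, 0.1, 0.0]
gripper_width: 0.042
8.4 pos [0.4545 0.0235 0.079 ] az 111.6 tilt [ 0.001 -0.    -1.   ] j6 -0.5 F [-0.3  0.1  0. ] w 0.042 
 SHIFT [0.03 1.05 0.04] TURN [ 0.0003 -0.0008 -0.0002]
```

View pics/c7.png

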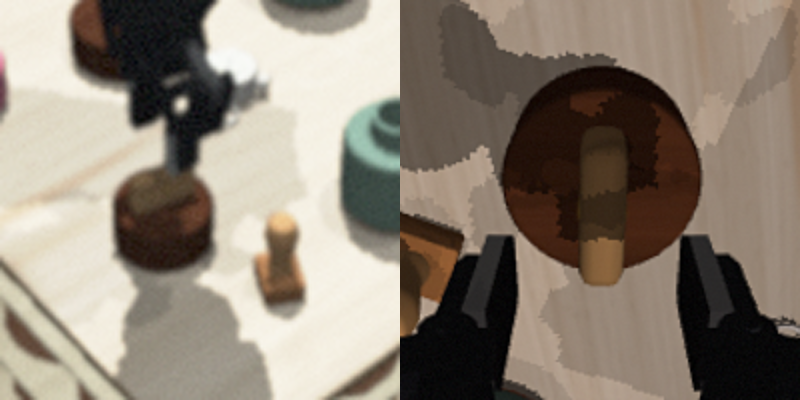

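The side view shows the tip at about bar-top level, and the wrist view shows the bar centred between the pads. Descending in small steps with force checks.

```bash
python3 -m creep '0 .7 0 0 0 0; 0 .4 0 0 0 0; 0 .2 0 0 0 0' | tr '\n' ' '
python3 -m creep '0 .3 0 0 0 0; 0 .15 0 0 0 0' | tr '\n' ' '; python3 -c "
from h import *
go([.4535,.0238,.042],111.7)"
```

```text
clock: 8.8 ee_pos: [0.4547, 0.0235, 0.0516] tool_rot: [0.398, 0.585, -0.584, -0.397] contact_force: [0.2, 0.4, -0.4] gripper_width: 0.0425 clock: 9.0 ee_pos: [0.4542, 0.0235, 0.0414] tool_rot: [0.398, 0.585, -0.585, -0.398] contact_force: [0.4, 0.2, -0.5] gripper_width: 0.0428 9.0 pos [0.4542 0.0235 0.0414] az 111.6 tilt [ 0. -0. -1.] j6 -0.5 F [ 0.4  0.2 -0.5] w 0.0428 
 SHIFT [ 0.03 -0.03  0.03] TURN [ 0.0001 -0.0008 -0.0001]
```

```bash
python3 -m creep '0 0 0 0 0 0; 0 0 0 0 0 0; 0 0 0 0 0 0; 0 0 0 0 0 0' 1; python3 -c "
from h import *
go([.4535,.0238,.15])"
```

```text
clock: 9.4
ee_pos: [0.4541, 0.0236, 0.0413]
tool_rot: [-0.398, -0.585, 0.585, 0.398]
contact_force: [0.2, -1.0, -1.7]
gripper_width: 0.0124
9.4 pos [0.4541 0.0236 0.0413] az 111.6 tilt [-0.  0. -1.] j6 -0.5 F [ 0.2 -1.  -1.7] w 0.0124 
 SHIFT [ 0.02 -5.44  0.03] TURN [-0.0001  0.      0.    ]
```

Gripped: 12.4 mm on the bar. Next I lift, and locate the small neck from the pictures I already have.

```bash
python3 -m creep '0 -.5 0 0 0 0; 0 -.8 0 0 0 0; 0 -1 0 0 0 0; 0 -1 0 0 0 0; 0 -1 0 0 0 0' | tr '\n' ' '
python3 -m creep '0 -1 0 0 0 0; 0 -1 0 0 0 0; 0 0 0 0 0 0' | tr '\n' ' '
cat > neck.py <<'E'
from h import *
w1=np.load("w1.npy",allow_pickle=True).item()
def hole(p,box,z,fish):
    x0,x1,y0,y1=box; im=p["image"][y0:y1,x0:x1].astype(int)
    m=(im[:,:,2]-im[:,:,1]>8).astype(np.uint8)   # red clay inside
    n,l,st,c=cv2.connectedComponentsWithStats(m)
    o=[]
    for k in range(1,n):
        if st[k,4]>25:
            cn=cv2.findContours((l==k).astype(np.uint8),0,2)[0][0][:,0]+[x0,y0]
            w=np.array([at_z(p,q,z,fish)[:2] for q in cn],np.float32)*1000
            if len(w)>=5: print("hole px",np.round(c[k]+[x0,y0],1),st[k,4],"circ",np.round(cv2.minEnclosingCircle(w),1) if 0 else [np.round(v,1) for v in cv2.minEnclosingCircle(w)])
E
python3 - <<'E'
from neck import *
hole(w1,(350,400,180,226),.080,True)
a=snapshot("scene");b=snapshot("side")
np.save("sc.npy",a,allow_pickle=True);np.save("sd.npy",b,allow_pickle=True)
def grab(p,box):
    x0,x1,y0,y1=box; return cv2.resize(p["image"][y0:y1,x0:x1],(400,300),interpolation=cv2.INTER_CUBIC)
cv2.imwrite("pics/c8.png",np.vstack([np.hstack([grab(a,(300,356,132,174)),grab(b,(346,402,236,278))]),np.hstack([grab(a,(212,268,172,214)),grab(b,(320,376,164,206))])]))
E
```

```text
clock: 9.9 ee_pos: [0.4511, 0.0239, 0.1298] tool_rot: [-0.396, -0.584, 0.586, 0.4] contact_force: [0.6, -0.7, -1.5] gripper_width: 0.0126 clock: 10.2 ee_pos: [0.4529, 0.0237, 0.1762] tool_rot: [-0.398, -0.585, 0.585, 0.398] contact_force: [1.6, -0.5, -1.3] gripper_width: 0.0126 hole px [397.  183.8] 48 circ [array([636.9,  59. ]), np.float64(9.6)]
hole px [374.5 202.8] 170 circ [array([611.9,  34.1]), np.float64(13.4)]
hole px [394.2 220.4] 120 circ [array([635.9,  14.8]), np.float64(15.7)]
hole px [353.9 222.2] 66 circ [array([589.2,  11.3]), np.float64(11.5)]
```

View pics/c8.png

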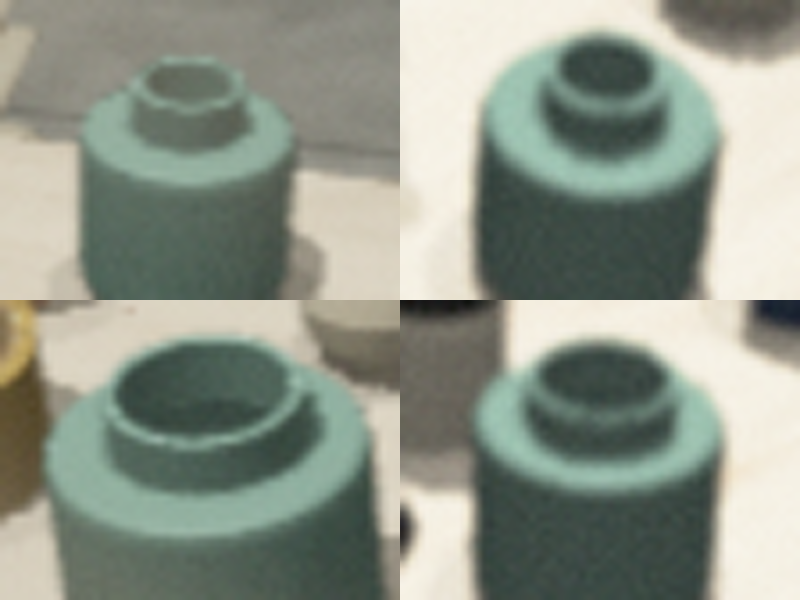

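Rim-top centres read from the enlarged crops (full pixels):

| Caddy | Scene | Side |
|---|---|---|
| Small | (325.9,143.4) | (374.4,245.3) |
| Large | (240.4,184.3) | (348.2,174.4) |

Run:
```python
from h import *
a=np.load("sc.npy",allow_pickle=True).item();b=np.load("sd.npy",allow_pickle=True).item()
for n,u,v,z in [("small",(325.9,143.4),(374.4,245.3),.083),("large",(240.4,184.3),(348.2,174.4),.095)]:
    print(n,np.round(at_z(a,u,z),4),np.round(at_z(b,v,z),4))
# scene/side bar check for large cap: pixel of bar estimate
go([.616,.03,.176])
```

```text
small [0.6134 0.0342 0.083 ] [0.6129 0.0305 0.083 ]
large [0.613  0.2928 0.095 ] [0.6146 0.2909 0.095 ]
10.3 pos [0.4513 0.0239 0.1735] az 111.6 tilt [-0.004  0.    -1.   ] j6 -0.5 F [ 0.5  0.6 -2.3] w 0.0128 
 SHIFT [-2.74 -0.16 -7.77] TURN [-0.0012  0.      0.0006]
```

```bash
python3 -m creep '-.33 0 -.8 0 0 0; -.35 0 -1 0 0 0; -.35 0 -1 0 0 0; -.35 0 -1 0 0 0; -.35 0 -1 0 0 0' >/dev/null
python3 -m creep '-.3 0 -1 0 0 0; -.3 0 -.9 0 0 0; -.2 0 -.5 0 0 0; 0 0 0 0 0 0'>/dev/null; python3 -c "
from h import *
go([.613,.0325,.130],111.6)"
```

```text
11.2 pos [0.5998 0.0308 0.1565] az 111.5 tilt [-0.028  0.003 -1.   ] j6 -0.46 F [-0.6 -0.  -1.3] w 0.0124 
 SHIFT [-0.18  1.31 -0.68] TURN [-0.0081 -0.0004  0.0041]
```

```bash
python3 -m creep '-.18 .2 -.68 -.0081 -.0004 .0041; 0 0 0 0 0 0' >/dev/null
python3 - <<'E'
from h import *
go([.613,.0325,.130],111.6)
a=snapshot("scene");b=snapshot("side")
def grab(p,box):
    x0,x1,y0,y1=box; return cv2.resize(p["image"][y0:y1,x0:x1],(400,400),interpolation=cv2.INTER_CUBIC)
cv2.imwrite("pics/c9.png",np.hstack([grab(a,(286,366,105,185)),grab(b,(336,416,200,280))]))
E
```

```text
11.4 pos [0.6116 0.0324 0.1499] az 111.6 tilt [-0.004  0.    -1.   ] j6 -0.45 F [ 0.8 -0.1 -2.1] w 0.013 
 SHIFT [-0.03  0.99 -0.07] TURN [-0.0013 -0.      0.0005]
```

View pics/c9.png

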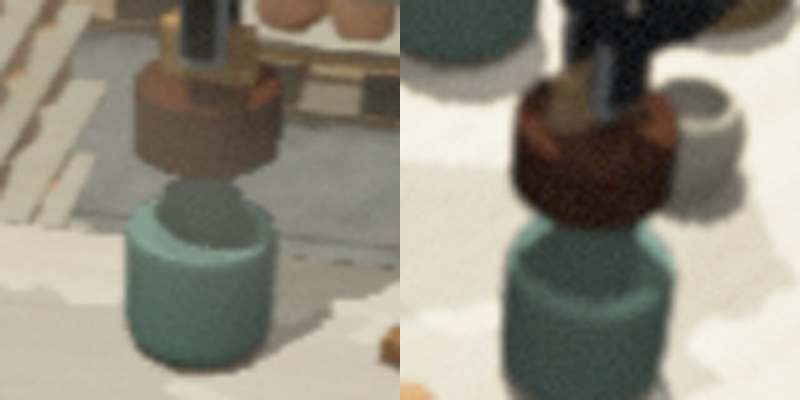

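Run:
```python
from h import *
s=read_state(); e=s["ee_pos"]
a=np.load("sc.npy",allow_pickle=True).item();b=np.load("sd.npy",allow_pickle=True).item()
def pr(p,X):
    f=200/np.tan(np.radians(p["fov_y"])/2); c=np.array(p["R"])@X+p["t"]; return np.array([p["cx"],p["cy"]])+f*c[:2]/c[2]
for n,p,uc,ub in [("scene",a,208.5/5+286-.4,200/5+286-.4),("side",b,196.5/5+336-.4,187.5/5+336-.4)]:
    cap=np.array([e[0],e[1],e[2]-.0413+.018]); bo=np.array([.613,.0325,.045])
    R=np.array(p["R"]); print(n,"cap pred",pr(p,cap).round(1),"obs",uc,"body pred",pr(p,bo).round(1),"obs",ub,"px/mm x,y",((pr(p,cap+[.001,0,0])-pr(p,cap))[0]).round(3),((pr(p,cap+[0,.001,0])-pr(p,cap))[0]).round(3))
```

```text
scene cap pred [327.9 126.6] obs 327.3 body pred [326. 157.] obs 325.6 px/mm x,y -0.329 -0.282
side cap pred [374.8 228.9] obs 374.90000000000003 body pred [372.7 257.7] obs 373.1 px/mm x,y 0.467 -0.129
```

Cap and caddy line up within about 2 mm in both views. I'll nudge and lower in stages.

```bash
python3 -m creep '-.06 .2 -.08 -.0013 0 .0005; 0 .4 0 0 0 0; 0 .3 0 0 0 0; 0 .2 0 0 0 0' |tr '\n' ' '; python3 -c "
from h import *
go([.613,.032,.1073],111.6)"
```

```text
clock: 11.9 ee_pos: [0.6109, 0.0315, 0.1283] tool_rot: [-0.397, -0.584, 0.585, 0.398] contact_force: [-0.4, -0.3, -1.7] gripper_width: 0.0127 11.9 pos [0.6109 0.0315 0.1283] az 111.6 tilt [-0.001  0.    -1.   ] j6 -0.46 F [-0.4 -0.3 -1.7] w 0.0127 
 SHIFT [-0.02  1.05 -0.11] TURN [-0.0004 -0.0002  0.0002]
```

```bash
python3 -m creep '-.02 .15 -.13 0 0 0; 0 .15 -.03 0 0 0; 0 .15 -.03 0 0 0; 0 .15 -.03 0 0 0' |tr '\n' ' '; python3 -c "
from h import *
go([.613,.032,.1073],111.6)"
```

```text
clock: 12.3 ee_pos: [0.615, 0.0329, 0.1147] tool_rot: [-0.397, -0.584, 0.585, 0.398] contact_force: [-0.8, 0.3, -1.8] gripper_width: 0.0128 12.3 pos [0.615  0.0329 0.1147] az 111.6 tilt [-0.003  0.    -1.   ] j6 -0.45 F [-0.8  0.3 -1.8] w 0.0128 
 SHIFT [-0.    0.37  0.11] TURN [-0.0007 -0.0002  0.0003]
```

```bash
python3 -m creep '0 .12 .08 -.0007 0 .0003; 0 .12 0 0 0 0; 0 .1 0 0 0 0; 0 .1 0 0 0 0' |tr '\n' ' '; python3 -c "
from h import *
go([.613,.032,.1073],111.6)"
```

```text
clock: 12.7 ee_pos: [0.6139, 0.0323, 0.1071] tool_rot: [0.398, 0.585, -0.584, -0.397] contact_force: [-5.6, 0.1, 19.0] gripper_width: 0.013 12.7 pos [0.6139 0.0323 0.1071] az 111.6 tilt [ 0.002 -0.    -1.   ] j6 -0.45 F [-5.6  0.1 19. ] w 0.013 
 SHIFT [ 0.   -0.01  0.05] TURN [ 0.0005 -0.0002 -0.0002]
```

Seated exactly at the predicted height, with 19 N of push. Release and rise.

```bash
python3 -m creep '0 0 0 0 0 0; 0 0 0 0 0 0; 0 -.3 0 0 0 0; 0 -1 0 0 0 0; 0 -1 0 0 0 0' 0 |tr '\n' ' '; python3 -m creep '0 -1 0 0 0 0;0 -1 0 0 0 0; 0 0 0 0 0 0' >/dev/null;  python3 - <<'E'
from h import *
go([.452,.228,.17],40)
a=snapshot("scene");b=snapshot("side")
def grab(p,box):
    x0,x1,y0,y1=box; return cv2.resize(p["image"][y0:y1,x0:x1],(400,400),interpolation=cv2.INTER_CUBIC)
cv2.imwrite("pics/c10.png",np.hstack([grab(a,(286,366,105,185)),grab(b,(336,416,200,280))]))
E
```

```text
clock: 13.2 ee_pos: [0.6124, 0.0323, 0.153] tool_rot: [-0.397, -0.584, 0.585, 0.398] contact_force: [0.5, -0.1, -0.1] gripper_width: 0.0427 13.5 pos [0.6141 0.0322 0.1983] az 111.6 tilt [ 0.004 -0.    -1.   ] j6 -0.45 F [ 0.2 -0.2  0.3] w 0.0429 
 SHIFT [12.09  1.38  3.95] TURN [1.300e-03 3.976e-01 2.000e-04]
```

View pics/c10.png

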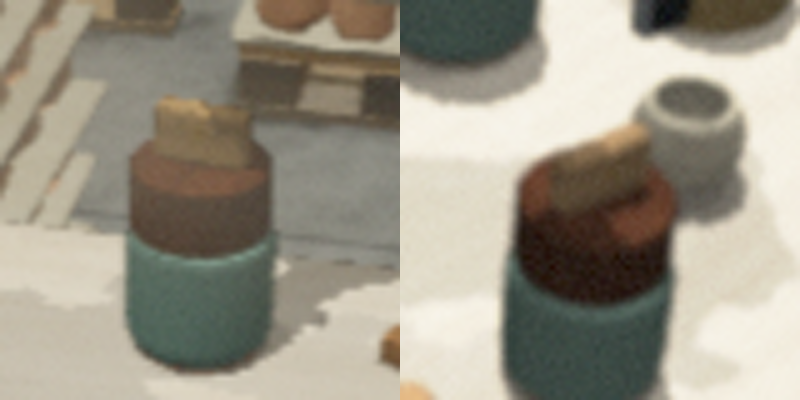

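The small caddy is closed: cap centred on the body in both views, with the rim on the shoulder. Now the large cap.

```bash
python3 -m creep '.95 0 .31 0 .047 0; .9 0 .45 0 .047 0; .82 0 .57 0 .047 0; .73 0 .69 0 .047 0; .62 0 .79 0 .047 0' >/dev/null
python3 -m creep '.5 0 .87 0 .047 0; .36 0 .93 0 .047 0; .22 0 .97 0 .047 0; .07 .3 1 0 .036 0; 0 .3 1 0 0 0' >/dev/null;  python3 -m creep '0 .3 1 0 0 0;0 .3 .7 0 0 0; 0 .3 0 0 0 0; 0 0 0 0 0 0' >/dev/null
python3 - <<'E'
from h import *
go([.4526,.229,.14],37.6)
p=snapshot("wrist"); np.save("w6.npy",p,allow_pickle=True)
for m in masks_of(p,"cap_large"):
  ys,xs=np.nonzero(m["region"])
  if m["confidence"]>.2:
    print(round(m["confidence"],2),np.round(m["location"]),np.round(at_z(p,m["location"],.03,True),3)); bar(p,(xs.min(),xs.max(),ys.min(),ys.max()),.061)
E
```

```text
15.0 pos [0.4507 0.22   0.1446] az 35.8 tilt [-0.03  -0.005 -1.   ] j6 1.24 F [-0.3 -0.7 -1.2] w 0.0429 
 SHIFT [0.35 0.22 0.31] TURN [-0.0046 -0.01   -0.0085]
0.56 [326. 184.] [0.449 0.229 0.03 ]
bar px [ 43  36  14  54 621] ctr [453.3 228.7] size [10.5 43.8] az -53.8
```

```bash
python3 -m creep '.35 .8 .31 -.0046 -.004 -.0085; 0 1 0 0 0 0; 0 .8 0 0 0 0;0 0 0 0 0 0' >/dev/null
python3 - <<'E'
from h import *
go([.4532,.2288,.0415],36.5)
p=snapshot("wrist"); cv2.imwrite("pics/w7.png",p["image"])
x=p["image"][130:330,220:420]
for m in masks_of(p,"cap_large"):
  ys,xs=np.nonzero(m["region"])
  if m["confidence"]>.2: print(round(m["confidence"],2),np.round(m["location"]),np.round(at_z(p,m["location"],.03,True),3)); bar(p,(xs.min(),xs.max(),ys.min(),ys.max()),.061)
E
```

```text
15.5 pos [0.4582 0.2272 0.094 ] az 36.2 tilt [ 0.008  0.001 -1.   ] j6 1.24 F [ 0.3  0.2 -0.5] w 0.0428 
 SHIFT [-0.18  2.62  0.22] TURN [ 0.0013 -0.0016  0.0024]
0.78 [312. 205.] [0.451 0.229 0.03 ]
bar px [ 52  51  17  61 857] ctr [453.5 229.5] size [10.5 41.5] az -54.6
```

```bash
python3 -m creep '-.16 .7 .23 .0013 0 .0024; 0 .6 0 0 0 0; 0 .5 0 0 0 0;0 0 0 0 0 0' |tr '\n' ' '; python3 -c "
from h import *
go([.4534,.229,.0415],35.8)"
```

```text
clock: 16.0 ee_pos: [0.4565, 0.2298, 0.0594] tool_rot: [-0.672, -0.222, 0.217, 0.672] contact_force: [0.4, -0.9, -0.5] gripper_width: 0.0427 16.0 pos [0.4565 0.2298 0.0594] az 36.1 tilt [ 0.006  0.002 -1.   ] j6 1.25 F [ 0.4 -0.9 -0.5] w 0.0427 
 SHIFT [-0.15  0.89  0.06] TURN [0.0006 0.0019 0.002 ]
```

```bash
python3 -m creep '-.15 .5 .06 .0006 .0019 .002; 0 .35 0 0 0 0; 0 0 0 0 0 0' |tr '\n' ' '; python3 -c "
from h import *
go([.4534,.229,.0415],35.8)"
```

```text
clock: 16.3 ee_pos: [0.453, 0.2289, 0.0407] tool_rot: [0.673, 0.217, -0.218, -0.673] contact_force: [-0.4, 0.2, -0.4] gripper_width: 0.0428 16.3 pos [0.453  0.2289 0.0407] az 35.8 tilt [-0.001 -0.    -1.   ] j6 1.26 F [-0.4  0.2 -0.4] w 0.0428 
 SHIFT [ 0.02 -0.04 -0.01] TURN [-0.0001 -0.0001 -0.0003]
```

```bash
python3 -m creep '0 0 0 0 0 0; 0 0 0 0 0 0; 0 0 0 0 0 0; 0 0 0 0 0 0' 1|tr '\n' ' '; python3 -c "
from h import *
go([.614,.292,.175],35.8)"
```

```text
clock: 16.7 ee_pos: [0.453, 0.229, 0.0408] tool_rot: [0.673, 0.217, -0.218, -0.673] contact_force: [-0.2, -0.3, -3.3] gripper_width: 0.0124 16.7 pos [0.453  0.229  0.0408] az 35.8 tilt [-0.001 -0.    -1.   ] j6 1.26 F [-0.2 -0.3 -3.3] w 0.0124 
 SHIFT [ 8.36 -6.72 -2.15] TURN [-0.0001 -0.     -0.0003]
```

```bash
python3 -m creep '0 -.5 0 0 0 0; 0 -.9 0 0 0 0; 0 -1 0 0 0 0; 0 -1 0 0 0 0; 0 -1 0 0 0 0' >/dev/null
python3 -m creep '0 -1 0 0 0 0; .5 -1 -.13 0 0 0; .9 -.3 -.23 0 0 0; 1 0 -.26 0 0 0; 1 0 -.26 0 0 0' >/dev/null; python3 -c "
from h import *
go([.614,.292,.175],35.8)"
```

```text
17.7 pos [0.5162 0.2541 0.1864] az 35.8 tilt [-0.002 -0.001 -1.   ] j6 1.26 F [ 0.8  0.7 -1.9] w 0.0126 
 SHIFT [ 5.08  0.56 -1.32] TURN [-0.0002 -0.     -0.0007]
```

```bash
python3 -m creep '1 .1 -.26 0 0 0; 1 .1 -.26 0 0 0; 1 .1 -.26 0 0 0; .9 .1 -.26 0 0 0; .6 .1 -.15 0 0 0' >/dev/null; python3 -m creep '0 0 0 0 0 0' >/dev/null; python3 -c "
from h import *
go([.614,.292,.165],35.8)"
```

```text
18.3 pos [0.6079 0.2891 0.1794] az 35.8 tilt [ 0.  0. -1.] j6 1.27 F [-0.2 -0.5 -2.4] w 0.0127 
 SHIFT [ 0.33  0.72 -0.06] TURN [ 0.     -0.0001  0.0001]
```

Now the alignment check over the large caddy, using the same two outside views.

```bash
python3 -m creep '.33 .7 -.06 0 0 0; 0 0 0 0 0 0' >/dev/null
python3 - <<'E'
from h import *
go([.614,.292,.165],35.8); e=read_state()["ee_pos"]
a=snapshot("scene");b=snapshot("side")
def grab(p,box):
    x0,x1,y0,y1=box; return cv2.resize(p["image"][y0:y1,x0:x1],(400,400),interpolation=cv2.INTER_CUBIC)
cv2.imwrite("pics/c11.png",np.hstack([grab(a,(195,295,135,235)),grab(b,(302,402,125,225))]))
def pr(p,X):
    f=200/np.tan(np.radians(p["fov_y"])/2); c=np.array(p["R"])@X+p["t"]; return np.array([p["cx"],p["cy"]])+f*c[:2]/c[2]
for p,x0,y0 in ((a,195,135),(b,302,125)):
    cap=np.array([e[0],e[1],e[2]-.0408+.018]); bo=np.array([.614,.292,.045])
    for X in (cap,bo): print(((pr(p,X)-[x0,y0]+.5)*4).round(1))
    print("crop px/mm",((pr(p,cap+[.001,0,0])-pr(p,cap))*4).round(2),((pr(p,cap+[0,.001,0])-pr(p,cap))*4).round(2))
E
```

```text
18.5 pos [0.6135 0.2919 0.1647] az 35.8 tilt [-0.001 -0.    -1.   ] j6 1.27 F [-0.7 -0.2 -3.1] w 0.0123 
 SHIFT [ 0.02 -0.01 -0.01] TURN [-0.     -0.0001 -0.0002]
[175.4 116.6]
[192.4 278.8]
crop px/mm [-1.36 -0.76] [-1.65  0.8 ]
[188.4 135.9]
[181.8 262.6]
crop px/mm [ 1.56 -0.13] [-0.36 -0.82]
```

View pics/c11.png

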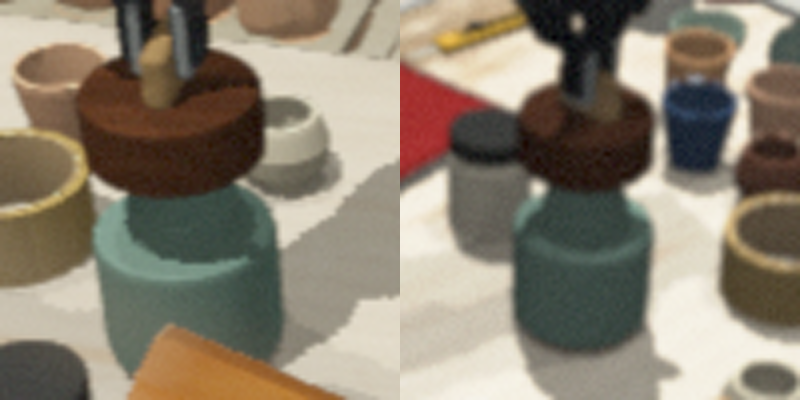

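The cap sits about (-1.5,+2) mm off the caddy axis in the two views (cap 171/186, body 190/183 px), close to measurement noise. I'll correct by half to most of that and lower.

```bash
python3 -m creep '.02 .3 -.08 0 0 0; 0 .5 0 0 0 0; 0 .4 0 0 0 0; 0 .1 0 0 0 0' |tr '\n' ' '; python3 -c "
from h import *
go([.6147,.2907,.1188],35.8)"
```

```text
clock: 19.0 ee_pos: [0.6143, 0.2906, 0.1403] tool_rot: [0.673, 0.218, -0.216, -0.673] contact_force: [-0.2, 0.3, -2.7] gripper_width: 0.0126 19.0 pos [0.6143 0.2906 0.1403] az 35.8 tilt [ 0.003  0.001 -1.   ] j6 1.27 F [-0.2  0.3 -2.7] w 0.0126 
 SHIFT [ 0.02  1.07 -0.01] TURN [ 0.0003 -0.      0.0008]
```

```bash
python3 -m creep '.02 .15 0 .0003 0 .0008; 0 .15 0 0 0 0; 0 .15 0 0 0 0; 0 .15 0 0 0 0' |tr '\n' ' '; python3 -c "
from h import *
go([.6147,.2907,.1188],35.8)"
```

```text
clock: 19.4 ee_pos: [0.6145, 0.2909, 0.1272] tool_rot: [0.673, 0.217, -0.217, -0.673] contact_force: [0.6, 0.1, -2.3] gripper_width: 0.0126 19.4 pos [0.6145 0.2909 0.1272] az 35.8 tilt [-0. -0. -1.] j6 1.27 F [ 0.6  0.1 -2.3] w 0.0126 
 SHIFT [ 0.    0.42 -0.01] TURN [-0.     -0.     -0.0001]
```

```bash
python3 -m creep '0 .12 0 0 0 0; 0 .12 0 0 0 0; 0 .1 0 0 0 0; 0 .08 0 0 0 0' |tr '\n' ' '; python3 -c "
from h import *
go([.6147,.2907,.1188],35.8)"
```

```text
clock: 19.8 ee_pos: [0.6149, 0.291, 0.1187] tool_rot: [-0.673, -0.218, 0.217, 0.673] contact_force: [-3.2, -1.0, 5.5] gripper_width: 0.0122 19.8 pos [0.6149 0.291  0.1187] az 35.8 tilt [ 0.001  0.    -1.   ] j6 1.27 F [-3.2 -1.   5.5] w 0.0122 
 SHIFT [-0.02 -0.   -0.01] TURN [ 0.0001 -0.      0.0002]
```

```bash
python3 -m creep '0 .04 0 0 0 0; 0 0 0 0 0 0; 0 0 0 0 0 0; 0 0 0 0 0 0' |tr '\n' ' '; python3 -m creep '0 -.07 0 0 0 0; 0 0 0 0 0 0'|tr '\n' ' ';  python3 -c "
from h import *
go([.6147,.2907,.1188],125.8)"
```

```text
clock: 20.2 ee_pos: [0.6153, 0.2912, 0.119] tool_rot: [-0.673, -0.218, 0.216, 0.673] contact_force: [0.0, -0.6, -0.9] gripper_width: 0.0125 clock: 20.4 ee_pos: [0.6153, 0.2911, 0.1201] tool_rot: [-0.673, -0.218, 0.217, 0.673] contact_force: [-0.0, -0.8, -2.1] gripper_width: 0.0129 20.4 pos [0.6153 0.2911 0.1201] az 35.8 tilt [ 0.002  0.001 -1.   ] j6 1.27 F [-0.  -0.8 -2.1] w 0.0129 
 SHIFT [-0.04  0.07 -0.  ] TURN [-4.e-04  5.e-01  7.e-04]
```

```bash
python3 -m creep '0 0 0 0 -.045 0; 0 0 0 0 -.045 0; 0 0 0 0 -.045 0; 0 0 0 0 -.045 0' |tr '\n' ' ';  python3 -c "
from h import *
go([.615,.291,.1197],125.8)"
```

```text
clock: 20.8 ee_pos: [0.6154, 0.2912, 0.1197] tool_rot: [0.582, 0.403, -0.402, -0.581] contact_force: [-1.1, 0.9, -0.7] gripper_width: 0.0125 20.8 pos [0.6154 0.2912 0.1197] az 69.4 tilt [ 0.002  0.001 -1.   ] j6 0.68 F [-1.1  0.9 -0.7] w 0.0125 
 SHIFT [-0.02  0.    0.02] TURN [ 6.000e-04 -3.135e-01  1.000e-04]
```

```bash
python3 -m creep '0 0 0 0 -.046 0; 0 0 0 0 -.046 0; 0 0 0 0 -.046 0; 0 0 0 0 -.046 0' >/dev/null; python3 -m creep '0 0 0 0 -.046 0; 0 0 0 0 -.046 0; 0 0 0 0 -.046 0; 0 0 0 0 0 0' |tr '\n' ' '; python3 -c "
from h import *
go([.615,.291,.1197],125.8)"
```

```text
clock: 21.6 ee_pos: [0.6154, 0.2912, 0.1189] tool_rot: [0.301, 0.64, -0.639, -0.301] contact_force: [1.5, -0.4, -1.0] gripper_width: 0.0128 21.6 pos [0.6154 0.2912 0.1189] az 129.6 tilt [ 0.001  0.    -1.   ] j6 -0.37 F [ 1.5 -0.4 -1. ] w 0.0128 
 SHIFT [ 0.01 -0.04  0.02] TURN [ 0.0003  0.021  -0.0001]
```

```bash
python3 -m creep '0 -.1 0 0 0 0; 0 -.15 0 0 0 0; 0 -.2 0 0 0 0; 0 -.25 0 0 0 0; 0 -.3 0 0 0 0' |tr '\n' ' '; python3 -c "
from h import *
go([.6154,.2912,.1197],129.6)"
```

```text
clock: 22.1 ee_pos: [0.615, 0.2909, 0.1395] tool_rot: [-0.304, -0.638, 0.638, 0.304] contact_force: [-0.3, -0.2, -1.1] gripper_width: 0.0126 22.1 pos [0.615  0.2909 0.1395] az 129.0 tilt [-0.001 -0.    -1.   ] j6 -0.36 F [-0.3 -0.2 -1.1] w 0.0126 
 SHIFT [-0.    0.99 -0.03] TURN [-0.0002 -0.0031  0.0001]
```

```bash
python3 -m creep '0 -.5 0 0 0 0; 0 -.7 0 0 0 0; 0 -.7 0 0 0 0; 0 -.7 0 0 0 0; 0 -.7 0 0 0 0' >/dev/null;  python3 -m creep '0 -.4 0 0 0 0; 0 -.2 0 0 0 0; 0 0 0 0 0 0; 0 0 0 0 0 0; 0 0 0 0 0 0' |tr '\n' ' '
python3 - <<'E'
from h import *
fs=[]
a=snapshot("scene");fs.append(read_state()["contact_force"][2]);b=snapshot("side");fs.append(read_state()["contact_force"][2]);print(fs)
go([.6154,.2912,.219],129.6)
def grab(p,box):
    x0,x1,y0,y1=box; return cv2.resize(p["image"][y0:y1,x0:x1],(400,400),interpolation=cv2.INTER_CUBIC)
cv2.imwrite("pics/c12.png",np.hstack([grab(a,(185,295,115,225)),grab(b,(300,410,100,210))]))
for p,n in ((a,"scene"),(b,"side")):
  for th in ("inner_lid_large","cap_small","stamp","slip_jar","tally_counter","mini_pot_5"):
    print(n,th,[(round(m["confidence"],2),np.round(m["location"]).tolist()) for m in masks_of(p,th) if m["confidence"]>.4])
E
```

```text
clock: 23.1 ee_pos: [0.6157, 0.2912, 0.2266] tool_rot: [0.306, 0.639, -0.637, -0.304] contact_force: [0.1, 0.4, -0.8] gripper_width: 0.0127 [np.float64(-1.543821071962211), np.float64(-1.0710754167298655)]
23.2 pos [0.6156 0.2912 0.2264] az 128.9 tilt [ 0.004  0.001 -1.   ] j6 -0.36 F [ 0.7 -0.6 -1.1] w 0.0126 
 SHIFT [0.01 0.37 0.01] TURN [ 0.0012 -0.0037 -0.0004]
scene inner_lid_large [(0.95, [240.0, 186.0])]
scene cap_small [(0.98, [358.0, 304.0]), (0.91, [387.0, 257.0]), (0.65, [323.0, 138.0])]
scene stamp [(0.53, [371.0, 171.0])]
scene slip_jar [(0.89, [203.0, 240.0])]
scene tally_counter [(0.74, [314.0, 207.0])]
scene mini_pot_5 [(0.69, [267.0, 173.0])]
side inner_lid_large [(0.62, [348.0, 175.0])]
side cap_small [(0.86, [375.0, 245.0]), (0.69, [229.0, 205.0]), (0.62, [237.0, 233.0])]
side stamp [(0.54, [335.0, 294.0]), (0.44, [370.0, 267.0])]
side slip_jar [(0.58, [324.0, 166.0])]
side tally_counter [(0.79, [322.0, 236.0]), (0.46, [277.0, 177.0])]
side mini_pot_5 [(0.88, [392.0, 223.0]), (0.46, [347.0, 192.0])]
```

The network finds the large inner lid at scene (240,186) and side (348,175), the same pixels as the neck rim. The load on the tool has roughly halved, and the bystanders are where they started. Handing in.

```bash
python3 -c "
from h import *
print(job_done()); go([.6154,.2912,.2264],128.9)"
```

```text
the job is handed in; nothing more can be done
None
the job is handed in; nothing more can be done
```

The job is handed in at about 24 s of the 54 s allowed. Both lid sets are home on their caddies. The large cap was turned about 94° and is held level about 107 mm above its shoulder. No verdict was given, so what follows rests on my own checks.

**First grasp missed.** The gripper closed on nothing at the small cap. The fingertips turned out to be about 19 mm higher than the reported tool position suggests. I grasped that much deeper with force checks, and nothing moved in the miss.

**Last checks that agreed:**
- **Seating:** both caps stopped within 0.3 mm of the predicted seated height. Contact force was 19 N on the small caddy and about 6 N on the large, well under 60 N.
- **Small caddy:** pictures taken from two sides after release show it closed, with the cap centred on the body.
- **Inner lid:** the networks find it at the large neck's rim position in both outside views. The load on the tool fell from about 2.5 N to 1.1 N, so the cap came up alone.
- **Held cap:** it is within about 2 mm of where I measured the caddy's axis, tilted 0.004 rad, with the grip on the bar (12.6 mm).
- **Bystanders:** those the networks found last (stamp, slip jar, tally counter, sample pot) are within a few pixels of where they started.

**Not confirmed:**
- I had used all 12 picture views, so the final state was checked only by the networks and sensors, not by eye.
- The inner lid's height and tilt inside the neck were not measured directly.
- The label roll was not checked at the end; the arm never went near it.

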